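Return the reagent bottles to their spill trays

ROBOT

A 7-joint arm with a two-finger parallel gripper is mounted at the origin on the work surface. World frame = base frame: x ahead of the robot, y to its left, z up, the work surface at z = 0. Lengths are in m, angles in rad, forces in N, time in s.
With the tool pointing down it reaches from about 0.4 to 0.85 m from the base axis. Payload 10.4 kg.
Tool frame: the origin (TCP) lies at the centre of the arm's flange, where the gripper is bolted on; the fingertips stand 173 mm ahead of it and the grasp point (between the pads) lies 155 mm ahead of it; z points along the fingers, y is the line along which they close (so a half turn about z gives the same grasp; the last joint's range is limited). The gripper opens to 85 mm and grips with 20 to 120 N. Pads are 22 mm wide; open, the fingers measure 114 mm over their backs; the gripper's body (76 mm by 85 mm) begins 54 mm behind the grasp point. The pads swing forward as they close: fully open they stand 13 mm farther back than shut.
Start: joints at [1.126, 0.332, -0.065, 1.46, 0.022, 1.35, -0.088], TCP at [0.256, -0.57, 0.405] pointing down, gripper open.
Joint ranges: [-2.6, 2.6], [-0.5, 2.12], [-1.47, 1.34], [0.16, 2.42], [-1.27, 4.41], [0.06, 2.06], [-2.6, 2.6]. Speed limits (rad/s): [2.22, 2.22, 2.79, 2.79, 3.14, 3.14, 3.14].

INTERFACE

Orientations are given as a unit quaternion [x, y, z, w].
In Python, from workcell import manip, viewer, finder gives the robot as it stands.
- The arm moves only by the tool arm_command, never from a script. Its argument "plan" is a list of rows, each an object with "dp": the shift along the tool's x, y, z in mm, a list of three; "spin": the turn about the tool's z in rad. A call has 1 to 5 rows; each row shifts and turns the commanded pose from where the row before left it, along the tool's axes as they then stand; what a row does not reach is not made up. A row lasts 1/10 s, in which the tool goes at most 50 mm and 8.59 degrees, less where a joint would pass 70% of its speed; a pose out of reach is approached as far as the arm can. A call is refused whole if a number of a shift passes 50 or a number of a turn 0.15, either way. A call with a gripper value outside its range is refused whole. "grip" is the closure, from -1 (fully open) to 1 (shut), set as the call begins (left out, the last holds). The fingers move at their own pace and stop on an object; "newtons" is the grip in N (left out, the last holds). Time passes only in rows, so rows that do not move let the fingers close. It gives the time, the measured TCP pose, the force, the opening and the grip force at its end, in the units of the state.
- manip.get_obs(): the state, without advancing time (a new reading comes with each control period).
- viewer.camera(name): name is "side" or "top" or "wrist"; returns the picture (480x640x3 uint8, blue, green, red); there is no depth.
- viewer.camera_params(name): a dict with "vertical_fov" (degrees; the focal length in pixels is half the picture's height over the tangent of half this angle, whatever the lens; pixels are square), "cx", "cy" (the principal point, pixels), "R" (3x3) and "t" (3): a world point X has camera coordinates R X + t; the wrist camera has in their place "T_tool_cam" (4x4, takes a point from camera to tool coordinates, whose origin is the TCP and whose axes are the flange's). Camera axes: x right, y down, z forward; pixel columns grow to the right and rows downward; lengths in m; the calibration is good to about 2 mm. A picture is of the moment at which its call begins: read the wrist's pose just before it. camera_params takes no time and is no camera call.
- manip.hand_in(): hands the job in; it is judged then, once.
Trained networks look in the newest picture that a camera, given by its name, has taken for a name from the list of things; names that differ only in an ending like _2 or _b are one class to them, and where a whole thing is asked for, a point or a joint stands for the part that bears it (a point fixed in the world has none). Each returns a list of dicts, best first, with "score" (0 to 1); they miss things now and then, are a little off and sometimes report something else, mostly with a low value. They report only what shows in the picture. A call takes as long as a camera call. They do not tell look-alikes from the thing itself.
- finder.find_in(camera, thing): "position" ([x, y, z] in m, in world coordinates, good to about 4 mm: the middle of the surface that is visible of it).
The state is a dict: "clock": time; "joint_pos": joint angles; "joint_velocities": joint speeds; "tau": joint torques, N m; "position": TCP position; "ee_rot": TCP orientation; "ft_force": force on the tool from outside, world axes, zero at the start; "torque": the same for the moment, N m; "grip_width": opening from 0.0 (shut) to 1.0 (fully open); "grasp_force": force on a finger pad.
Only numpy, scipy, OpenCV 4.12 (cv2) and the standard library are available. Lean on these libraries where they do the work, as an engineer would, in place of code of your own. Each camera call takes 0.05 s, during which the arm holds its last target. There are 200 camera calls.

TASK

The run on the spectrometer is over: put the red-, blue-, green- and yellow-capped reagent bottles away, each over the lip and down into the spill tray of its cap's colour, standing upright on the tray's floor. Keep the bottles upright, set them down rather than dropping them, and leave the white-capped bottle as it stands in its tray.

Things in the scene. Friction and masses are not known exactly. Their poses are not given: they have to be found in the camera images.
- red_bottle_mid (a point): Centre (half-way up, 56 mm above its underside, on the upright axis) of the red-capped bottle: loose, round white plastic bottle, 58 mm across at the body, 112 mm tall, 0.12 to 0.3 kg, a paper label with a red band and a ribbed red screw cap 40 mm across. The cap is the top 26 mm of the bottle (its middle is 43 mm above this point) and is firmly on: grip the bottle by it. z points up along the bottle when it stands.
- blue_bottle_mid (a point): Centre (half-way up, 53 mm above its underside, on the upright axis) of the blue-capped bottle: loose, square milky-grey plastic bottle, 54 x 54 mm at the body, 106 mm tall, 0.12 to 0.3 kg, a paper label with a blue band and a ribbed blue screw cap 46 mm across. The cap is the top 26 mm of the bottle (its middle is 40 mm above this point) and is firmly on: grip the bottle by it. z points up along the bottle when it stands.
- green_bottle_mid (a point): Centre (half-way up, 52 mm above its underside, on the upright axis) of the green-capped bottle: loose, round clear glass bottle, 56 mm across at the body, 104 mm tall, 0.12 to 0.3 kg, a paper label with a green band and a ribbed green screw cap 52 mm across. The cap is the top 28 mm of the bottle (its middle is 38 mm above this point) and is firmly on: grip the bottle by it. z points up along the bottle when it stands.
- yellow_bottle_mid (a point): Centre (half-way up, 56 mm above its underside, on the upright axis) of the yellow-capped bottle: loose, round amber glass bottle, 52 mm across at the body, 112 mm tall, 0.12 to 0.3 kg, a paper label with a yellow band and a ribbed yellow screw cap 38 mm across. The cap is the top 26 mm of the bottle (its middle is 43 mm above this point) and is firmly on: grip the bottle by it. z points up along the bottle when it stands.
- red_tray: The red spill tray: open square plastic tray, 110 x 110 mm outside, held to the bench by its non-slip base so that it does not move, with a retaining lip all round 28 mm high and 5 mm thick; the inside is 100 x 100 mm and its floor is 5 mm above the bench. Origin at the centre of its underside, on the bench; x and y along its sides, z up.
- blue_tray: The blue spill tray: open square plastic tray, 110 x 110 mm outside, held to the bench by its non-slip base so that it does not move, with a retaining lip all round 28 mm high and 5 mm thick; the inside is 100 x 100 mm and its floor is 5 mm above the bench. Origin at the centre of its underside, on the bench; x and y along its sides, z up.
- green_tray: The green spill tray: open square plastic tray, 110 x 110 mm outside, held to the bench by its non-slip base so that it does not move, with a retaining lip all round 28 mm high and 5 mm thick; the inside is 100 x 100 mm and its floor is 5 mm above the bench. Origin at the centre of its underside, on the bench; x and y along its sides, z up.
- yellow_tray: The yellow spill tray: open square plastic tray, 110 x 110 mm outside, held to the bench by its non-slip base so that it does not move, with a retaining lip all round 28 mm high and 5 mm thick; the inside is 100 x 100 mm and its floor is 5 mm above the bench. Origin at the centre of its underside, on the bench; x and y along its sides, z up.
- white_bottle_mid (a point): Centre (half-way up, 53 mm above its underside) of the white-capped bottle, milky-grey plastic, 58 mm across and 106 mm tall, loose, which already stands in the white tray and stays there.
- white_tray: The white spill tray, already taken by the white-capped bottle: same make and size as the others, origin at the centre of its underside.
Not all that is in view belongs to the job. Leave any black look-alike of the yellow_tray alone.

How it is judged:
By the outcome, as a careful person would: the job done as asked, in the order asked, and still so for the second after the job is handed in, with the robot touching nothing.
It also fails if it takes over 120 s, if anything falls off the work surface, if the arm or the gripper's body presses on something with over 40 N, if the wrist force passes 120 N, or if a joint passes its speed limit or range.

## Working session

There is one attempt and no reset: what is moved stays moved. The work goes in short steps, Python scripts to look and compute and a tool call to move; the robot and the scene stay as the last step left them, time stands still between calls to the robot, and variables do not carry over. Pictures are saved under pics/ and viewed, at most 14 in all, crops included, and the job is handed in when it is done.

Besides the shell and the picture viewer there is one more tool, called as name([rows], argument=value, ...), one row to a line, values as JSON. arm_command: Moves the arm, as the interface text tells. Its arguments: {"type":"object","properties":{"plan":{"type":"array","items":{"type":"object","properties":{"dp":{"type":"array","items":{"type":"number"}},"spin":{"type":"number"}}}},"grip":{"type":"number"},"newtons":{"type":"number"}},"required":["plan"]}

```bash
mkdir -p pics; cat > h.py <<'E'
from workcell import manip, viewer, finder
import numpy as np, cv2
from scipy.spatial.transform import Rotation as Rt
E
python3 - <<'E'
from h import *
for c in ("side","top"):
    cv2.imwrite(f"pics/{c}0.png",viewer.camera(c))
    for n in ["red","blue","green","yellow","white"]:
        for k in ("_bottle_mid","_tray"):
            print(c,n+k,[(np.round(d["position"],3).tolist(),round(d["score"],2)) for d in finder.find_in(c,n+k)][:3])
o=manip.get_obs();print(o)
print(Rt.from_quat(o["ee_rot"]).as_matrix().round(3))
for c in ("side","top","wrist"):print(viewer.camera_params(c))
E
```

```text
side red_bottle_mid [([0.475, 0.094, 0.076], 0.66)]
side red_tray [([0.624, -0.24, 0.006], 0.88)]
side blue_bottle_mid [([0.464, -0.031, 0.069], 0.83)]
side blue_tray []
side green_bottle_mid [([0.404, 0.185, 0.081], 0.65)]
side green_tray []
side yellow_bottle_mid [([0.387, 0.307, 0.074], 0.62)]
side yellow_tray [([0.709, -0.415, 0.011], 0.96), ([0.514, -0.395, 0.007], 0.86), ([0.201, -0.275, 0.008], 0.77)]
side white_bottle_mid [([0.6, 0.23, 0.077], 0.95)]
side white_tray [([0.597, 0.208, 0.014], 0.64)]
top red_bottle_mid [([0.472, 0.072, 0.086], 0.59)]
top red_tray [([0.625, -0.239, 0.006], 0.9)]
top blue_bottle_mid []
top blue_tray [([0.526, 0.414, 0.004], 0.65)]
top green_bottle_mid [([0.406, 0.167, 0.104], 0.72), ([0.615, 0.188, 0.01], 0.2)]
top green_tray [([0.674, -0.007, 0.009], 0.61)]
top yellow_bottle_mid [([0.388, 0.285, 0.081], 0.83)]
top yellow_tray [([0.517, -0.392, 0.005], 0.96), ([0.304, -0.441, 0.003], 0.93), ([0.712, -0.422, 0.006], 0.68)]
top white_bottle_mid [([0.604, 0.209, 0.112], 0.77)]
top white_tray [([0.612, 0.185, 0.006], 0.96)]
{'clock': 1.1, 'joint_pos':
[... 1122 characters left out ...]
37.4689925165192, 'R': array([[-5.61601696e-03, -9.99521688e-01,  3.04114310e-02],
       [-9.83313971e-01, -1.00398010e-05, -1.81916561e-01],
       [ 1.81829853e-01, -3.09256314e-02, -9.82843584e-01]]), 't': array([-0.01413825,  0.47315687,  1.17018373])}
{'vertical_fov': 58.85400607049065, 'cx': 319.0747213146914, 'cy': 237.20481507837874, 'T_tool_cam': array([[-8.79305787e-04, -9.55455596e-01, -2.95133581e-01,
         7.49447293e-02],
       [ 9.99999567e-01, -9.30035979e-04,  3.15202175e-05,
         1.22365134e-03],
       [-3.04601017e-04, -2.95133426e-01,  9.55456000e-01,
         3.17295329e-02],
       [ 0.00000000e+00,  0.00000000e+00,  0.00000000e+00,
         1.00000000e+00]])}
```

View pics/side0.png

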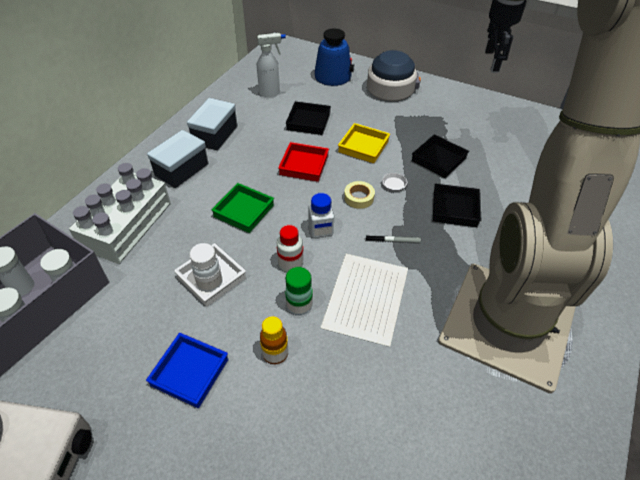

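View pics/top0.png

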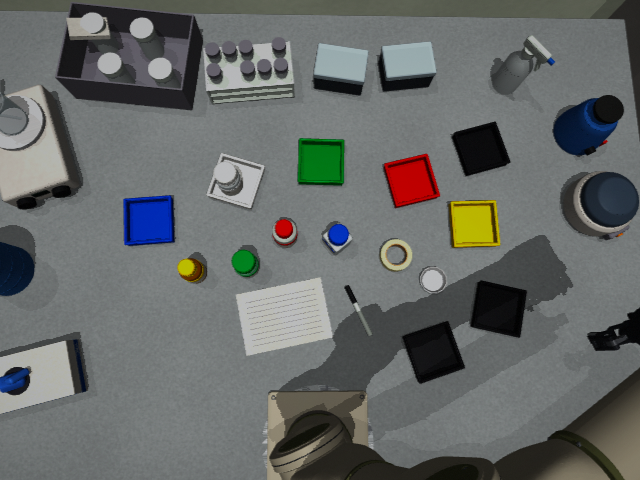

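Both views agree. The caps in the top view are red (285,226), blue (338,235), green (245,259) and yellow (188,268). The trays are red (411,180), blue (149,220), green (321,161) and the real yellow (475,223). The three black trays are look-alikes and I'll leave them alone. Next I fit cap and tray positions from both views.

```bash
cat >> h.py <<'E'
from scipy.optimize import least_squares
HUE={"red":[(0,6),(174,180)],"blue":[(112,125)],"green":[(50,75)],"yellow":[(22,34)]}
def mask(im,n):
    h=cv2.cvtColor(im,cv2.COLOR_BGR2HSV); m=np.zeros(im.shape[:2],np.uint8)
    for a,b in HUE[n]: m|=cv2.inRange(h,(a,130,45),(b,255,255))
    return m
def proj(c,X):
    p=viewer.camera_params(c); f=240/np.tan(np.radians(p["vertical_fov"]/2))
    Y=X@p["R"].T+p["t"]; return Y[:,:2]/Y[:,2:]*f+[p["cx"],p["cy"]]
def hull_c(c,X):
    m=cv2.moments(cv2.convexHull(proj(c,X).astype(np.float32))); return np.array([m["m10"],m["m01"]])/m["m00"],m["m00"]
def blob(im,n,near,amin=60,amax=9e9):
    k,_,st,ce=cv2.connectedComponentsWithStats(mask(im,n))
    L=[(np.linalg.norm(ce[i]-near),ce[i],st[i,4]) for i in range(1,k) if amin<st[i,4]<amax]
    return min(L,key=lambda a:a[0])
A=np.linspace(0,2*np.pi,40,endpoint=False)
def cyl(x,y,r,z0,z1): return np.array([[x+r*np.cos(a),y+r*np.sin(a),z] for z in(z0,z1) for a in A])
def sq(x,y,h=.055,z1=.028): return np.array([[x+i*h,y+j*h,z] for z in(0,z1) for i in(-1,1) for j in(-1,1)])
CAP={"red":(.020,.086,.112),"blue":(.023,.080,.106),"green":(.026,.076,.104),"yellow":(.019,.086,.112)}
def fit(ims,n,model,g):
    bl={c:blob(im,n,hull_c(c,model(*g))[0]) for c,im in ims.items()}
    s=least_squares(lambda q:np.concatenate([hull_c(c,model(*q))[0]-b[1] for c,b in bl.items()]),g)
    return s.x,s.fun,{c:(int(b[2]),int(hull_c(c,model(*s.x))[1])) for c,b in bl.items()}
E
python3 - <<'E'
from h import *
ims={c:cv2.imread(f"pics/{c}0.png") for c in("side","top")}
B=dict(red=(.475,.085),blue=(.464,-.031),green=(.405,.175),yellow=(.388,.295))
T=dict(red=(.625,-.24),blue=(.526,.414),green=(.674,-.007),yellow=(.517,-.392))
for n in B:
    x,f,a=fit(ims,n,lambda x,y:cyl(x,y,*CAP[n]),B[n]); print(n,"cap",x.round(4),f.round(1),a)
    x,f,a=fit(ims,n,sq,T[n]); print(n,"tray",x.round(4),f.round(1),a)
E
```

```text
red cap [0.4828 0.0782] [-0.6 -0.3 -0.2  0.5] {'side': (321, 343), 'top': (280, 276)}
red tray [ 0.6254 -0.2379] [-0.8 -0.4  0.4  0. ] {'side': (1437, 1474), 'top': (2119, 2062)}
blue cap [ 0.4699 -0.0468] [-0.5 -0.3  0.1  0.5] {'side': (357, 375), 'top': (350, 351)}
blue tray [0.5203 0.4096] [-0.9  0.4  0.9  0.7] {'side': (3585, 3545), 'top': (2261, 2274)}
green cap [0.4069 0.1676] [ 0.1 -0.6 -0.6  0. ] {'side': (587, 619), 'top': (521, 461)}
green tray [ 0.6731 -0.0099] [-1.1  0.2  0.2  0.2] {'side': (1810, 1847), 'top': (1904, 1995)}
yellow cap [0.3931 0.2937] [-0.6 -0.   0.1  0.7] {'side': (405, 429), 'top': (276, 278)}
yellow tray [ 0.517 -0.392] [-1.6 -0.8  0.8 -1.2] {'side': (1338, 1326), 'top': (2245, 2155)}
```

arm_command([
  {"dp":[0,-50,0],"spin":-0.15},
  {"dp":[0,-50,0],"spin":-0.15},
  {"dp":[0,-50,0],"spin":-0.15},
  {"dp":[0,-50,0],"spin":-0.15},
  {"dp":[0,-50,0],"spin":-0.15},
], grip=-1, newtons=45)

```text
clock: 1.6
position: [0.094, -0.3852, 0.4047]
ee_rot: [0.832, 0.555, -0.0, 0.0]
ft_force: [-0.8, -0.5, 0.2]
grip_width: 0.998
grasp_force: 0.0
```

arm_command([
  {"dp":[40,20,0],"spin":-0.13},
  {"dp":[40,28,0],"spin":-0.13},
  {"dp":[38,32,0],"spin":-0.134},
  {"dp":[38,32,0]},
  {"dp":[38,32,0]},
])

```text
invalid input at $.plan[3]: expected keys dp, spin
```

arm_command([
  {"dp":[38,32,0]},
  {"dp":[38,32,0]},
  {"dp":[38,32,0]},
  {"dp":[38,32,0]},
  {"dp":[38,32,0]},
])

```text
invalid input at $.plan[0]: expected keys dp, spin
```

arm_command([
  {"dp":[40,20,0],"spin":-0.13},
  {"dp":[40,28,0],"spin":-0.13},
  {"dp":[38,32,0],"spin":-0.134},
  {"dp":[38,32,0],"spin":0},
  {"dp":[38,32,0],"spin":0},
])

```text
clock: 2.1
position: [0.269, -0.2164, 0.405]
ee_rot: [0.709, 0.705, -0.0, 0.001]
ft_force: [1.1, -0.7, 0.1]
grip_width: 1.002
grasp_force: 0.0
```

arm_command([
  {"dp":[38,32,0],"spin":0},
  {"dp":[38,32,0],"spin":0},
  {"dp":[38,32,0],"spin":0},
  {"dp":[38,32,0],"spin":0},
  {"dp":[38,32,0],"spin":0},
])

```text
clock: 2.6
position: [0.4302, -0.0274, 0.4052]
ee_rot: [0.71, 0.705, 0.0, 0.001]
ft_force: [0.6, -0.8, -0.5]
grip_width: 0.997
grasp_force: 0.0
```

arm_command([
  {"dp":[35,17,0],"spin":0},
  {"dp":[35,18,0],"spin":0},
  {"dp":[35,17,0],"spin":0},
  {"dp":[0,0,20],"spin":0},
  {"dp":[0,0,0],"spin":0},
])

```text
clock: 3.1
position: [0.4816, 0.0759, 0.3829]
ee_rot: [0.709, 0.706, -0.001, -0.001]
ft_force: [-0.8, -1.1, 0.2]
grip_width: 1.0
grasp_force: 0.0
```

arm_command([
  {"dp":[2,1,40],"spin":0},
  {"dp":[0,0,40],"spin":0},
  {"dp":[0,0,30],"spin":0},
  {"dp":[0,0,18],"spin":0},
  {"dp":[0,0,0],"spin":0},
])

```text
clock: 3.6
position: [0.4823, 0.0759, 0.2552]
ee_rot: [0.71, 0.704, -0.002, -0.001]
ft_force: [0.1, 0.2, -0.6]
grip_width: 0.997
grasp_force: 0.0
```

arm_command([
  {"dp":[0,0,0],"spin":0},
  {"dp":[0,0,0],"spin":0},
  {"dp":[0,0,0],"spin":0},
  {"dp":[0,0,0],"spin":0},
  {"dp":[0,0,0],"spin":0},
], grip=1, newtons=45)

```text
clock: 4.1
position: [0.4836, 0.0772, 0.2581]
ee_rot: [0.71, 0.705, 0.0, 0.001]
ft_force: [-1.7, -0.1, 8.7]
grip_width: 0.45
grasp_force: 44.8
```

arm_command([
  {"dp":[0,0,0],"spin":0},
  {"dp":[0,0,0],"spin":0},
  {"dp":[0,0,0],"spin":0},
])

```text
clock: 4.4
position: [0.4836, 0.0772, 0.2581]
ee_rot: [0.71, 0.705, 0.0, 0.001]
ft_force: [-2.3, -2.1, 9.5]
grip_width: 0.451
grasp_force: 44.8
```

arm_command([
  {"dp":[0,0,-15],"spin":0},
  {"dp":[0,0,-30],"spin":0},
  {"dp":[0,0,-40],"spin":0},
  {"dp":[0,0,-40],"spin":0},
  {"dp":[0,0,-15],"spin":0},
])

```text
clock: 4.9
position: [0.4834, 0.0782, 0.4012]
ee_rot: [0.709, 0.705, 0.002, 0.002]
ft_force: [0.5, 0.5, -1.3]
grip_width: 0.447
grasp_force: 46.2
```

arm_command([
  {"dp":[-20,9,0],"spin":0},
  {"dp":[-35,16,0],"spin":0},
  {"dp":[-40,18,0],"spin":0},
  {"dp":[-40,18,0],"spin":0},
  {"dp":[-40,18,0],"spin":0},
])

```text
clock: 5.4
position: [0.5611, -0.1, 0.3968]
ee_rot: [0.709, 0.705, -0.0, 0.0]
ft_force: [0.7, 0.4, -1.2]
grip_width: 0.451
grasp_force: 46.1
```

arm_command([
  {"dp":[-40,18,0],"spin":0},
  {"dp":[-40,18,0],"spin":0},
  {"dp":[-35,16,0],"spin":0},
  {"dp":[-20,9,0],"spin":0},
  {"dp":[0,0,0],"spin":0},
])

```text
clock: 5.9
position: [0.6209, -0.2378, 0.3955]
ee_rot: [0.711, 0.703, -0.001, -0.001]
ft_force: [-0.1, -0.3, -2.1]
grip_width: 0.45
grasp_force: 46.1
```

arm_command([
  {"dp":[0,4,30],"spin":0},
  {"dp":[0,0,40],"spin":0},
  {"dp":[0,0,35],"spin":0},
  {"dp":[0,0,20],"spin":0},
  {"dp":[0,0,0],"spin":0},
])

```text
clock: 6.4
position: [0.6237, -0.2329, 0.2685]
ee_rot: [0.709, 0.705, -0.001, -0.003]
ft_force: [-0.8, -0.2, -2.4]
grip_width: 0.45
grasp_force: 46.1
```

```bash
python3 - <<'E'
from h import *
im=viewer.camera("side");cv2.imwrite("pics/s1.png",cv2.resize(im[60:260,200:460],None,fx=3,fy=3))
E
```

```text
(no output)
```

View pics/s1.png

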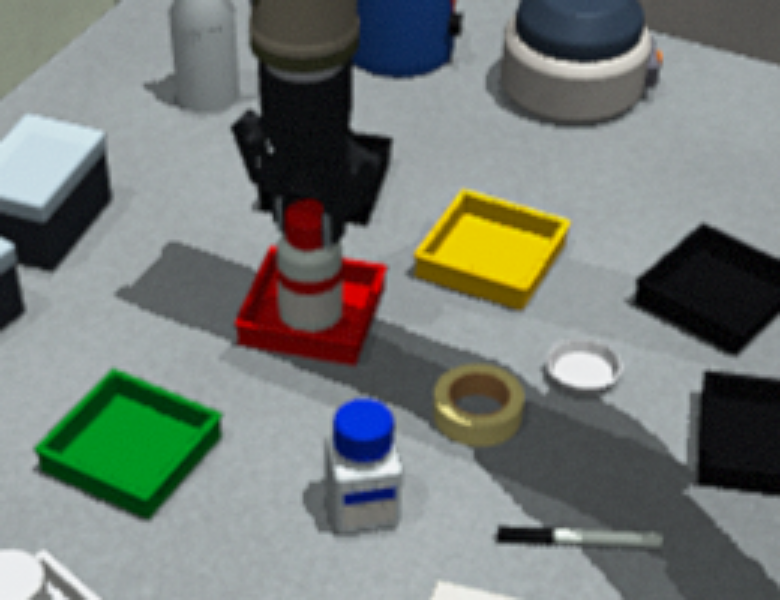

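The red bottle hangs upright over the middle of the red tray (crop about (310,280)). I'll lower it to contact.

arm_command([
  {"dp":[-3,1,3],"spin":0},
  {"dp":[0,0,2],"spin":0},
  {"dp":[0,0,1],"spin":0},
  {"dp":[0,0,0],"spin":0},
])

```text
clock: 6.85
position: [0.6261, -0.2367, 0.2663]
ee_rot: [0.71, 0.705, 0.0, 0.0]
ft_force: [-1.0, -0.5, -1.9]
grip_width: 0.447
grasp_force: 46.2
```

arm_command([
  {"dp":[0,0,1],"spin":0},
  {"dp":[0,0,1],"spin":0},
  {"dp":[0,0,0],"spin":0},
])

```text
clock: 7.15
position: [0.6259, -0.2367, 0.2636]
ee_rot: [0.709, 0.705, -0.0, -0.0]
ft_force: [-0.4, 0.0, -0.8]
grip_width: 0.445
grasp_force: 46.2
```

arm_command([
  {"dp":[0,0,1],"spin":0},
  {"dp":[0,0,1],"spin":0},
  {"dp":[0,0,0],"spin":0},
])

```text
clock: 7.45
position: [0.6261, -0.2366, 0.2633]
ee_rot: [0.71, 0.705, -0.0, 0.0]
ft_force: [-5.0, 1.1, 10.2]
grip_width: 0.451
grasp_force: 47.4
```

arm_command([
  {"dp":[0,0,0],"spin":0},
  {"dp":[0,0,0],"spin":0},
  {"dp":[0,0,0],"spin":0},
  {"dp":[0,0,0],"spin":0},
  {"dp":[0,0,0],"spin":0},
], grip=-1)

```text
clock: 7.95
position: [0.626, -0.2367, 0.2616]
ee_rot: [0.71, 0.705, -0.0, 0.0]
ft_force: [0.7, -0.3, -0.0]
grip_width: 0.998
grasp_force: 0.0
```

arm_command([
  {"dp":[0,0,0],"spin":0},
  {"dp":[0,0,-20],"spin":0},
  {"dp":[0,0,-40],"spin":0},
  {"dp":[0,0,-40],"spin":0},
  {"dp":[0,0,0],"spin":0},
])

```text
clock: 8.45
position: [0.6272, -0.2363, 0.3681]
ee_rot: [0.709, 0.705, 0.002, 0.004]
ft_force: [0.4, 0.2, -0.2]
grip_width: 1.002
grasp_force: 0.0
```

arm_command([
  {"dp":[35,-29,0],"spin":0},
  {"dp":[35,-29,0],"spin":0},
  {"dp":[35,-29,0],"spin":0},
  {"dp":[35,-29,0],"spin":0},
  {"dp":[35,-29,0],"spin":0},
])

```text
clock: 8.95
position: [0.4809, -0.0594, 0.3612]
ee_rot: [0.71, 0.705, -0.0, 0.0]
ft_force: [1.1, 1.1, 1.2]
grip_width: 0.999
grasp_force: 0.0
```

arm_command([
  {"dp":[15,-11,0],"spin":0},
  {"dp":[0,0,0],"spin":0},
  {"dp":[0,0,0],"spin":0},
])

```text
clock: 9.25
position: [0.4713, -0.0461, 0.3618]
ee_rot: [0.71, 0.705, -0.0, 0.001]
ft_force: [0.8, -0.5, 0.9]
grip_width: 1.001
grasp_force: 0.0
```

arm_command([
  {"dp":[-1,-1,40],"spin":0},
  {"dp":[0,0,40],"spin":0},
  {"dp":[0,0,22],"spin":0},
  {"dp":[0,0,10],"spin":0},
  {"dp":[0,0,0],"spin":0},
])

```text
clock: 9.75
position: [0.4704, -0.0472, 0.2487]
ee_rot: [0.71, 0.705, -0.0, -0.001]
ft_force: [0.2, 0.2, 0.3]
grip_width: 0.999
grasp_force: 0.0
```

arm_command([
  {"dp":[0,0,0],"spin":0},
  {"dp":[0,0,0],"spin":0},
  {"dp":[0,0,0],"spin":0},
  {"dp":[0,0,0],"spin":0},
  {"dp":[0,0,0],"spin":0},
], grip=1)

```text
clock: 10.25
position: [0.4708, -0.0467, 0.2511]
ee_rot: [0.71, 0.705, 0.0, 0.001]
ft_force: [-2.2, -0.2, 8.8]
grip_width: 0.522
grasp_force: 45.2
```

arm_command([
  {"dp":[0,0,0],"spin":0},
  {"dp":[0,0,0],"spin":0},
])

```text
clock: 10.45
position: [0.4708, -0.0467, 0.2511]
ee_rot: [0.71, 0.705, 0.0, 0.001]
ft_force: [-2.1, -0.7, 7.7]
grip_width: 0.522
grasp_force: 45.2
```

arm_command([
  {"dp":[0,0,-15],"spin":0},
  {"dp":[0,0,-30],"spin":0},
  {"dp":[0,0,-40],"spin":0},
  {"dp":[0,0,-40],"spin":0},
  {"dp":[0,0,-15],"spin":0},
])

```text
clock: 10.95
position: [0.4708, -0.0458, 0.3945]
ee_rot: [0.709, 0.705, 0.001, 0.002]
ft_force: [0.4, -0.3, -3.0]
grip_width: 0.519
grasp_force: 46.9
```

arm_command([
  {"dp":[20,2,0],"spin":0},
  {"dp":[35,4,0],"spin":0},
  {"dp":[42,5,0],"spin":0},
  {"dp":[42,5,0],"spin":0},
  {"dp":[42,5,0],"spin":0},
])

```text
clock: 11.45
position: [0.4922, 0.1357, 0.391]
ee_rot: [0.71, 0.704, 0.0, 0.001]
ft_force: [1.0, 0.5, -2.3]
grip_width: 0.523
grasp_force: 46.9
```

arm_command([
  {"dp":[42,5,0],"spin":0},
  {"dp":[42,5,0],"spin":0},
  {"dp":[42,4,0],"spin":0},
  {"dp":[42,4,0],"spin":0},
  {"dp":[42,4,0],"spin":0},
])

```text
clock: 11.95
position: [0.516, 0.3453, 0.3907]
ee_rot: [0.71, 0.704, 0.0, 0.0]
ft_force: [0.3, -0.5, -2.2]
grip_width: 0.52
grasp_force: 46.9
```

arm_command([
  {"dp":[35,4,0],"spin":0},
  {"dp":[20,2,0],"spin":0},
  {"dp":[10,1,0],"spin":0},
  {"dp":[0,0,0],"spin":0},
  {"dp":[0,0,0],"spin":0},
])

```text
clock: 12.45
position: [0.5238, 0.4078, 0.3901]
ee_rot: [0.71, 0.704, -0.0, 0.0]
ft_force: [1.0, 0.3, -2.8]
grip_width: 0.523
grasp_force: 46.9
```

arm_command([
  {"dp":[2,-3,30],"spin":0},
  {"dp":[0,0,40],"spin":0},
  {"dp":[0,0,35],"spin":0},
  {"dp":[0,0,20],"spin":0},
  {"dp":[0,0,4],"spin":0},
])

```text
clock: 12.95
position: [0.5208, 0.4084, 0.2583]
ee_rot: [0.71, 0.704, -0.002, 0.0]
ft_force: [-0.3, -0.1, -1.8]
grip_width: 0.518
grasp_force: 46.8
```

arm_command([
  {"dp":[0,0,2],"spin":0},
  {"dp":[0,0,1],"spin":0},
  {"dp":[0,0,0],"spin":0},
])

```text
clock: 13.25
position: [0.5207, 0.411, 0.2591]
ee_rot: [0.71, 0.705, 0.001, 0.0]
ft_force: [0.7, -0.1, -2.3]
grip_width: 0.521
grasp_force: 46.9
```

arm_command([
  {"dp":[0,0,1],"spin":0},
  {"dp":[0,0,1],"spin":0},
  {"dp":[0,0,0],"spin":0},
])

```text
clock: 13.55
position: [0.5204, 0.4112, 0.2563]
ee_rot: [0.709, 0.705, 0.0, 0.0]
ft_force: [-0.5, -0.2, 1.0]
grip_width: 0.521
grasp_force: 47.2
```

arm_command([
  {"dp":[0,0,1],"spin":0},
  {"dp":[0,0,1],"spin":0},
  {"dp":[0,0,0],"spin":0},
])

```text
clock: 13.85
position: [0.5204, 0.4115, 0.2562]
ee_rot: [0.71, 0.705, 0.001, 0.0]
ft_force: [-4.9, -4.8, 16.7]
grip_width: 0.522
grasp_force: 48.7
```

arm_command([
  {"dp":[0,0,0],"spin":0},
  {"dp":[0,0,0],"spin":0},
  {"dp":[0,0,0],"spin":0},
  {"dp":[0,0,0],"spin":0},
  {"dp":[0,0,0],"spin":0},
], grip=-1)

```text
clock: 14.35
position: [0.5203, 0.411, 0.2535]
ee_rot: [0.709, 0.705, -0.0, -0.0]
ft_force: [-0.1, -0.2, -0.4]
grip_width: 0.997
grasp_force: 0.0
```

arm_command([
  {"dp":[0,0,0],"spin":0},
  {"dp":[0,0,-20],"spin":0},
  {"dp":[0,0,-40],"spin":0},
  {"dp":[0,0,-40],"spin":0},
  {"dp":[0,0,0],"spin":0},
])

```text
clock: 14.85
position: [0.5205, 0.4123, 0.3597]
ee_rot: [0.709, 0.705, 0.004, 0.0]
ft_force: [1.0, 0.7, -0.4]
grip_width: 1.0
grasp_force: 0.0
```

arm_command([
  {"dp":[-40,-18,0],"spin":0},
  {"dp":[-40,-18,0],"spin":0},
  {"dp":[-40,-18,0],"spin":0},
  {"dp":[-40,-18,0],"spin":0},
  {"dp":[-40,-18,0],"spin":0},
])

```text
clock: 15.35
position: [0.4282, 0.2102, 0.3528]
ee_rot: [0.71, 0.705, -0.0, -0.0]
ft_force: [0.9, -0.3, 1.9]
grip_width: 1.0
grasp_force: 0.0
```

arm_command([
  {"dp":[-30,-16,0],"spin":0},
  {"dp":[-14,-7,0],"spin":0},
  {"dp":[0,0,0],"spin":0},
  {"dp":[0,0,0],"spin":0},
])

```text
clock: 15.75
position: [0.4059, 0.1679, 0.3539]
ee_rot: [0.71, 0.704, 0.0, 0.001]
ft_force: [0.2, -0.6, 0.3]
grip_width: 1.002
grasp_force: 0.0
```

```bash
python3 - <<'E'
from h import *
ims={c:viewer.camera(c) for c in("side","top")}
for c in ims: cv2.imwrite(f"pics/{c}2.png",ims[c])
E
```

```text
(no output)
```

View pics/side2.png

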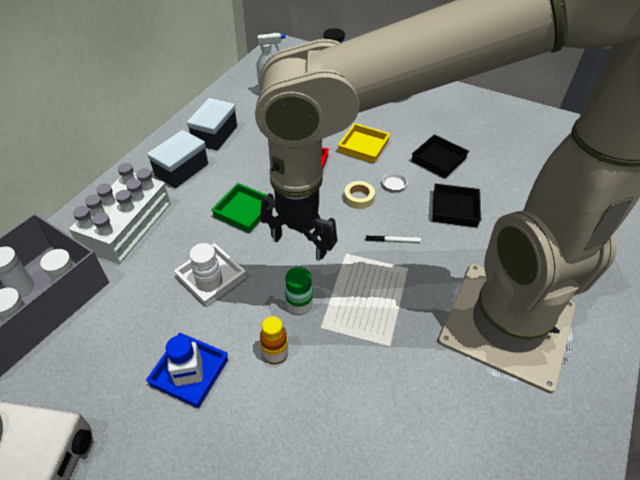

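The blue bottle stands upright in its tray at (185,360). The gripper is above the green bottle at (298,290). Descending.

arm_command([
  {"dp":[0,1,40],"spin":0},
  {"dp":[0,0,40],"spin":0},
  {"dp":[0,0,20],"spin":0},
  {"dp":[0,0,9],"spin":0},
  {"dp":[0,0,0],"spin":0},
])

```text
clock: 16.35
position: [0.4065, 0.1688, 0.244]
ee_rot: [0.709, 0.705, -0.0, -0.001]
ft_force: [0.4, 0.7, 0.4]
grip_width: 0.999
grasp_force: 0.0
```

arm_command([
  {"dp":[0,0,0],"spin":0},
  {"dp":[0,0,0],"spin":0},
  {"dp":[0,0,0],"spin":0},
  {"dp":[0,0,0],"spin":0},
  {"dp":[0,0,0],"spin":0},
], grip=1)

```text
clock: 16.85
position: [0.4074, 0.168, 0.2461]
ee_rot: [0.71, 0.705, 0.001, 0.001]
ft_force: [-1.2, -0.5, 6.2]
grip_width: 0.592
grasp_force: 45.6
```

arm_command([
  {"dp":[0,0,0],"spin":0},
  {"dp":[0,0,0],"spin":0},
])

```text
clock: 17.05
position: [0.4074, 0.168, 0.2461]
ee_rot: [0.71, 0.705, 0.001, 0.001]
ft_force: [-0.4, 0.6, 8.0]
grip_width: 0.595
grasp_force: 45.6
```

arm_command([
  {"dp":[0,0,-15],"spin":0},
  {"dp":[0,0,-30],"spin":0},
  {"dp":[0,0,-40],"spin":0},
  {"dp":[0,0,-40],"spin":0},
  {"dp":[0,0,-15],"spin":0},
])

```text
clock: 17.55
position: [0.4071, 0.1689, 0.3883]
ee_rot: [0.709, 0.705, 0.001, 0.002]
ft_force: [0.6, 0.1, -2.4]
grip_width: 0.591
grasp_force: 47.6
```

arm_command([
  {"dp":[-11,17,0],"spin":0},
  {"dp":[-19,29,0],"spin":0},
  {"dp":[-22,33,0],"spin":0},
  {"dp":[-22,33,0],"spin":0},
  {"dp":[-22,33,0],"spin":0},
])

```text
clock: 18.05
position: [0.5524, 0.0694, 0.3849]
ee_rot: [0.71, 0.704, -0.0, 0.0]
ft_force: [-0.5, 0.7, -1.1]
grip_width: 0.591
grasp_force: 47.6
```

arm_command([
  {"dp":[-22,33,0],"spin":0},
  {"dp":[-22,33,0],"spin":0},
  {"dp":[-19,29,0],"spin":0},
  {"dp":[-11,17,0],"spin":0},
  {"dp":[-8,9,0],"spin":0},
])

```text
clock: 18.55
position: [0.6725, -0.0137, 0.3847]
ee_rot: [0.71, 0.704, 0.0, -0.0]
ft_force: [-0.9, -0.6, -2.4]
grip_width: 0.596
grasp_force: 47.6
```

arm_command([
  {"dp":[0,0,0],"spin":0},
  {"dp":[0,0,0],"spin":0},
])

```text
clock: 18.75
position: [0.6708, -0.0112, 0.3852]
ee_rot: [0.709, 0.705, 0.0, -0.0]
ft_force: [-0.1, 1.4, -1.7]
grip_width: 0.591
grasp_force: 47.6
```

arm_command([
  {"dp":[1,2,30],"spin":0},
  {"dp":[0,0,40],"spin":0},
  {"dp":[0,0,35],"spin":0},
  {"dp":[0,0,20],"spin":0},
  {"dp":[0,0,4],"spin":0},
])

```text
clock: 19.25
position: [0.672, -0.0104, 0.2536]
ee_rot: [0.709, 0.705, -0.001, -0.001]
ft_force: [0.5, -0.2, -1.2]
grip_width: 0.594
grasp_force: 47.6
```

arm_command([
  {"dp":[0,0,2],"spin":0},
  {"dp":[0,0,1],"spin":0},
  {"dp":[0,0,1],"spin":0},
  {"dp":[0,0,0],"spin":0},
])

```text
clock: 19.65
position: [0.6737, -0.0109, 0.2527]
ee_rot: [0.709, 0.705, 0.0, 0.001]
ft_force: [-0.2, 0.6, -1.5]
grip_width: 0.593
grasp_force: 47.6
```

arm_command([
  {"dp":[0,0,1],"spin":0},
  {"dp":[0,0,0],"spin":0},
  {"dp":[0,0,0],"spin":0},
])

```text
clock: 19.95
position: [0.6737, -0.011, 0.2513]
ee_rot: [0.71, 0.705, 0.0, 0.0]
ft_force: [-0.9, -0.6, 3.2]
grip_width: 0.594
grasp_force: 47.9
```

arm_command([
  {"dp":[0,0,0],"spin":0},
  {"dp":[0,0,0],"spin":0},
  {"dp":[0,0,0],"spin":0},
  {"dp":[0,0,0],"spin":0},
  {"dp":[0,0,0],"spin":0},
], grip=-1)

```text
clock: 20.45
position: [0.6735, -0.011, 0.2507]
ee_rot: [0.709, 0.705, -0.0, -0.0]
ft_force: [-0.5, 0.4, -0.2]
grip_width: 0.998
grasp_force: 0.0
```

arm_command([
  {"dp":[0,0,0],"spin":0},
  {"dp":[0,0,-20],"spin":0},
  {"dp":[0,0,-40],"spin":0},
  {"dp":[0,0,-40],"spin":0},
  {"dp":[0,0,-20],"spin":0},
])

```text
clock: 20.95
position: [0.6738, -0.0105, 0.3746]
ee_rot: [0.709, 0.705, 0.002, 0.001]
ft_force: [0.4, -0.7, -0.5]
grip_width: 0.999
grasp_force: 0.0
```

arm_command([
  {"dp":[30,-28,0],"spin":0},
  {"dp":[30,-28,0],"spin":0},
  {"dp":[30,-28,0],"spin":0},
  {"dp":[30,-28,0],"spin":0},
  {"dp":[30,-28,0],"spin":0},
])

```text
clock: 21.45
position: [0.5332, 0.141, 0.3707]
ee_rot: [0.71, 0.705, -0.0, 0.0]
ft_force: [0.7, 1.3, 0.5]
grip_width: 1.0
grasp_force: 0.0
```

arm_command([
  {"dp":[30,-28,0],"spin":0},
  {"dp":[30,-28,0],"spin":0},
  {"dp":[30,-28,0],"spin":0},
  {"dp":[30,-28,0],"spin":0},
  {"dp":[30,-28,0],"spin":0},
])

```text
clock: 21.95
position: [0.3941, 0.2919, 0.3708]
ee_rot: [0.71, 0.705, 0.0, 0.0]
ft_force: [0.7, 0.7, 0.4]
grip_width: 0.994
grasp_force: 0.0
```

arm_command([
  {"dp":[5,-1,0],"spin":0},
  {"dp":[0,0,0],"spin":0},
  {"dp":[0,0,0],"spin":0},
])

```text
clock: 22.25
position: [0.3953, 0.2951, 0.3706]
ee_rot: [0.71, 0.704, -0.0, 0.0]
ft_force: [0.5, -1.8, -0.6]
grip_width: 0.997
grasp_force: 0.0
```

```bash
python3 - <<'E'
from h import *
ims={"side":viewer.camera("side")}
x,f,a=fit(ims,"yellow",lambda x,y:cyl(x,y,*CAP["yellow"]),(.393,.294));print(x,f,a)
E
```

```text
[0.39248214 0.29298022] [7.15546378e-07 5.96980897e-07] {'side': (400, 429)}
```

arm_command([
  {"dp":[-2,-2,40],"spin":0},
  {"dp":[0,0,40],"spin":0},
  {"dp":[0,0,25],"spin":0},
  {"dp":[0,0,11],"spin":0},
  {"dp":[0,0,0],"spin":0},
])

```text
clock: 22.8
position: [0.3929, 0.2931, 0.2538]
ee_rot: [0.71, 0.704, -0.001, -0.001]
ft_force: [-0.1, 0.5, 0.2]
grip_width: 1.0
grasp_force: 0.0
```

arm_command([
  {"dp":[0,0,0],"spin":0},
  {"dp":[0,0,0],"spin":0},
  {"dp":[0,0,0],"spin":0},
  {"dp":[0,0,0],"spin":0},
  {"dp":[0,0,0],"spin":0},
], grip=1)

```text
clock: 23.3
position: [0.3931, 0.2942, 0.2558]
ee_rot: [0.71, 0.705, 0.001, 0.0]
ft_force: [0.6, -0.8, 5.4]
grip_width: 0.431
grasp_force: 44.7
```

arm_command([
  {"dp":[0,0,0],"spin":0},
  {"dp":[0,0,0],"spin":0},
])

```text
clock: 23.5
position: [0.3931, 0.2942, 0.2558]
ee_rot: [0.71, 0.705, 0.001, 0.0]
ft_force: [1.1, -0.7, 5.7]
grip_width: 0.425
grasp_force: 44.7
```

arm_command([
  {"dp":[0,0,-15],"spin":0},
  {"dp":[0,0,-30],"spin":0},
  {"dp":[0,0,-40],"spin":0},
  {"dp":[0,0,-40],"spin":0},
  {"dp":[0,0,-15],"spin":0},
])

```text
clock: 24.0
position: [0.3923, 0.2949, 0.3988]
ee_rot: [0.709, 0.705, 0.002, 0.001]
ft_force: [0.2, 0.8, -2.9]
grip_width: 0.428
grasp_force: 45.7
```

arm_command([
  {"dp":[-20,4,0],"spin":0},
  {"dp":[-35,6,0],"spin":0},
  {"dp":[-42,8,0],"spin":0},
  {"dp":[-42,8,0],"spin":0},
  {"dp":[-42,8,0],"spin":0},
])

```text
clock: 24.5
position: [0.4249, 0.1111, 0.3947]
ee_rot: [0.709, 0.705, -0.0, 0.001]
ft_force: [1.0, -1.1, -1.8]
grip_width: 0.43
grasp_force: 45.7
```

arm_command([
  {"dp":[-42,8,0],"spin":0},
  {"dp":[-42,7,0],"spin":0},
  {"dp":[-42,8,0],"spin":0},
  {"dp":[-42,7,0],"spin":0},
  {"dp":[-42,8,0],"spin":0},
])

```text
clock: 25.0
position: [0.4616, -0.0991, 0.3947]
ee_rot: [0.709, 0.705, -0.0, 0.0]
ft_force: [0.4, 0.4, -2.4]
grip_width: 0.428
grasp_force: 45.7
```

arm_command([
  {"dp":[-42,7,0],"spin":0},
  {"dp":[-42,7,0],"spin":0},
  {"dp":[-42,7,0],"spin":0},
  {"dp":[-42,7,0],"spin":0},
  {"dp":[-42,7,0],"spin":0},
])

```text
clock: 25.5
position: [0.4953, -0.3095, 0.3945]
ee_rot: [0.71, 0.705, -0.0, -0.0]
ft_force: [-0.3, 0.5, -0.2]
grip_width: 0.429
grasp_force: 45.7
```

arm_command([
  {"dp":[-42,8,0],"spin":0},
  {"dp":[-30,6,0],"spin":0},
  {"dp":[-13,3,0],"spin":0},
  {"dp":[0,0,0],"spin":0},
  {"dp":[0,0,0],"spin":0},
])

```text
clock: 26.0
position: [0.5122, -0.3915, 0.3947]
ee_rot: [0.709, 0.705, 0.0, -0.0]
ft_force: [-0.3, 1.0, -1.9]
grip_width: 0.428
grasp_force: 45.7
```

Contact is expected at a TCP height of about 0.261.

arm_command([
  {"dp":[0,4,30],"spin":0},
  {"dp":[0,0,40],"spin":0},
  {"dp":[0,0,35],"spin":0},
  {"dp":[0,0,20],"spin":0},
  {"dp":[0,0,4],"spin":0},
])

```text
clock: 26.5
position: [0.5154, -0.3909, 0.2636]
ee_rot: [0.709, 0.706, -0.0, -0.002]
ft_force: [-0.1, 0.7, -2.0]
grip_width: 0.429
grasp_force: 45.7
```

arm_command([
  {"dp":[0,0,2],"spin":0},
  {"dp":[0,0,1],"spin":0},
  {"dp":[0,0,1],"spin":0},
  {"dp":[0,0,0],"spin":0},
])

```text
clock: 26.9
position: [0.5161, -0.393, 0.2627]
ee_rot: [0.71, 0.705, 0.0, 0.001]
ft_force: [-0.1, -0.4, -1.9]
grip_width: 0.427
grasp_force: 45.7
```

arm_command([
  {"dp":[0,0,1],"spin":0},
  {"dp":[0,0,0],"spin":0},
  {"dp":[0,0,0],"spin":0},
])

```text
clock: 27.2
position: [0.516, -0.393, 0.261]
ee_rot: [0.71, 0.705, 0.0, 0.0]
ft_force: [-0.5, -0.2, -0.4]
grip_width: 0.426
grasp_force: 45.9
```

Touching now. One more millimetre, then open, rise, and move clear of the cameras.

arm_command([
  {"dp":[0,0,1],"spin":0},
  {"dp":[0,0,0],"spin":0},
])

```text
clock: 27.4
position: [0.5162, -0.3931, 0.2608]
ee_rot: [0.71, 0.705, -0.0, 0.001]
ft_force: [-0.6, 0.6, 5.3]
grip_width: 0.427
grasp_force: 46.3
```

arm_command([
  {"dp":[0,0,0],"spin":0},
  {"dp":[0,0,0],"spin":0},
  {"dp":[0,0,0],"spin":0},
  {"dp":[0,0,0],"spin":0},
  {"dp":[0,0,0],"spin":0},
], grip=-1)

```text
clock: 27.9
position: [0.5159, -0.393, 0.2597]
ee_rot: [0.709, 0.705, 0.0, -0.0]
ft_force: [-0.4, 0.4, 0.1]
grip_width: 1.003
grasp_force: 0.0
```

arm_command([
  {"dp":[0,0,0],"spin":0},
  {"dp":[0,0,-20],"spin":0},
  {"dp":[0,0,-40],"spin":0},
  {"dp":[0,0,-40],"spin":0},
  {"dp":[0,0,-20],"spin":0},
])

```text
clock: 28.4
position: [0.5164, -0.3928, 0.3836]
ee_rot: [0.709, 0.705, 0.0, 0.002]
ft_force: [-0.4, -1.0, -0.4]
grip_width: 1.0
grasp_force: 0.0
```

arm_command([
  {"dp":[-30,-25,0],"spin":0},
  {"dp":[-30,-30,0],"spin":0},
  {"dp":[-30,-30,0],"spin":0},
  {"dp":[-30,-30,0],"spin":0},
  {"dp":[-30,-30,0],"spin":0},
])

```text
clock: 28.9
position: [0.3685, -0.543, 0.3799]
ee_rot: [0.709, 0.705, -0.0, 0.0]
ft_force: [0.6, -0.7, -0.7]
grip_width: 1.001
grasp_force: 0.0
```

arm_command([
  {"dp":[0,0,0],"spin":0},
  {"dp":[0,0,0],"spin":0},
  {"dp":[0,0,0],"spin":0},
])

```text
clock: 29.2
position: [0.371, -0.541, 0.3798]
ee_rot: [0.709, 0.705, 0.0, 0.0]
ft_force: [0.7, 0.0, -0.2]
grip_width: 0.999
grasp_force: 0.0
```

```bash
python3 - <<'E'
from h import *
for c in("side","top"): cv2.imwrite(f"pics/{c}9.png",viewer.camera(c))
E
```

```text
(no output)
```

View pics/side9.png

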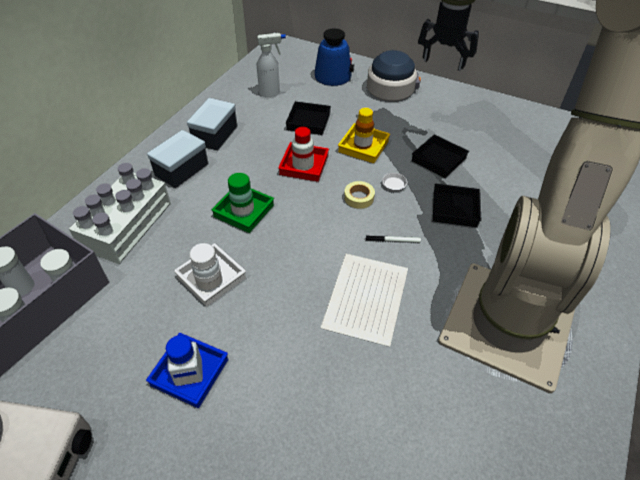

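View pics/top9.png

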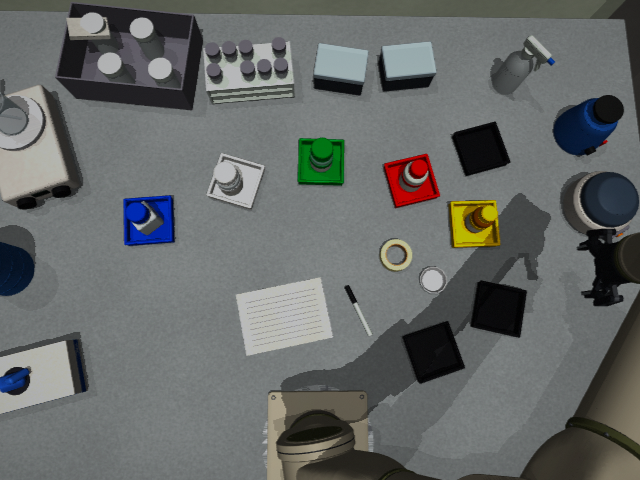

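All four bottles stand upright and centred in their trays: in the top view red (415,172), blue (145,218), green (321,155) and yellow (482,218). The white bottle is unmoved and the gripper is clear.

```bash
python3 -c "
from workcell import manip; print(manip.hand_in())"
```

```text
the job is handed in; nothing more can be done
None
```

The red, blue, green and yellow bottles now stand upright in their matching trays, placed in that order; the white-capped bottle was left alone, and I handed the job in at about 29 s on the robot's clock (no verdict was returned).

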